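# Set the lift-to-turn drying timer

### The arm

A 6-joint arm with a two-finger parallel gripper is mounted at the origin on a cart in front of the work surface, level with it; the furniture and walls round the work are solid. World frame = base frame: x ahead of the robot, y to its left, z up, the work surface at z = 0. Lengths are in m, angles in rad, forces in N, time in s.
With the tool pointing down it reaches from about 0.25 to 0.725 m from the base axis. Payload 4 kg.
Tool frame: the origin (TCP) lies midway between the tips of the shut fingers; the grasp point (between the pads) lies 19 mm behind it; z points along the fingers, y is the line along which they close (so a half turn about z gives the same grasp; the last joint's range is limited). The gripper opens to 85 mm and grips with 20 to 120 N. Pads are 22 mm wide; open, the fingers measure 114 mm over their backs; the gripper's body (76 mm by 85 mm) begins 54 mm behind the grasp point. The pads swing forward as they close: fully open they stand 13 mm farther back than shut.
Start: joints at [1.178, 0.241, 0.005, 1.335, 0, 1.571], TCP at [0.191, 0.462, 0.195] pointing down, gripper open.
Joint ranges: [-2.72, 2.72], [-1.05, 1.87], [-1.09, 1.28], [-1.99, 2.15], [-1.42, 1.44], [-3.14, 3.14]. Speed limits (rad/s): [2.79, 2.79, 3.14, 3.14, 3.14, 3.14].

### API

Orientations are given as a unit quaternion [x, y, z, w].
In Python, from workcell import bot gives the robot as it stands.
- The arm moves only by the tool move_arm, never from a script. Its argument "motion" is a list of rows, each an object of numbers: "x", "y", "z": the shift along the tool's x, y, z in cm; "yaw": the turn about the tool's z in degrees. A call has 1 to 20 rows; each row is the pose to reach, as a shift and turn from the pose commanded when the call began, along the tool's axes at that moment; what a row does not reach only later rows make up. A row lasts 1/8 s, in which the tool goes at most 62.5 mm and 10.7 degrees, less where a joint would pass 70% of its speed; a pose out of reach is approached as far as the arm can. A call with a gripper value outside its range is refused whole. "gripper" is the opening, from -1 (shut) to 1 (fully open), set as the call begins (left out, the last holds). The fingers move at their own pace and stop on an object; the grip force is fixed at half the most. Time passes only in rows, so rows that repeat a pose let the fingers close. It gives the time, the measured TCP pose, the force, the opening and the grip force at its end, in the units of the state.
- bot.get_obs(): the state, without advancing time (a new reading comes with each control period).
- bot.camera(name): name is "side" or "top"; returns the picture (400x640x3 uint8, blue, green, red); there is no depth.
- bot.camera_model(name): a dict with "K" (3x3 intrinsics, pixels), "world_from_camera" (4x4, takes a point from camera to world coordinates). Camera axes: x right, y down, z forward; pixel columns grow to the right and rows downward; lengths in m; the calibration is good to about 2 mm. A picture is of the moment at which its call begins. camera_model takes no time and is no camera call.
- bot.job_done(): hands the job in; it is judged then, once.
Trained networks look in the newest picture that a camera, given by its name, has taken for a name from the list of things; names that differ only in an ending like _2 or _b are one class to them, and where a whole thing is asked for, a point or a joint stands for the part that bears it (a point fixed in the world has none). Each returns a list of dicts, best first, with "score" (0 to 1); they miss things now and then, are a little off and sometimes report something else, mostly with a low value. They report only what shows in the picture. A call takes as long as a camera call.
- bot.cut_out(camera, name): "mask" (400x640 bool, what is visible of it) and "centre" ([row, column] in pixels, amid what is visible of it).
The state is a dict: "clock": time; "joint_pos": joint angles; "joint_vel": joint speeds; "tau": joint torques, N m; "eef_pos": TCP position; "tool_rot": TCP orientation; "ft_force": force on the tool from outside, world axes, zero at the start; "ft_torque": the same for the moment, N m; "grip_width": finger opening in m; "grasp_force": force on a finger pad.
Only numpy, scipy, OpenCV 4.12 (cv2) and the standard library are available. Lean on these libraries where they do the work, as an engineer would, in place of code of your own. Each camera call takes 0.05 s, during which the arm holds its last target. There are 200 camera calls.

### The job

Set the drying timer, the larger of the two lift-to-turn dials on the worktop; it is off now. Pull its knob straight up to unlock it, turn it clockwise until its pointer is over the notch marked with two studs, then push it back down fully home so that it is locked there, and let go. Leave the smaller dial as it is.

Things in the scene. Friction and masses are not known exactly. Their poses are not given: they have to be found in the camera images.
- timer_grip (a point): Larger dial's grip point: on the knob's vertical axis, 10 mm below the top of its black grip bar, 73 mm above the worktop when home. Bar 50 mm long (point x), 14 thick (point y), 38 tall, on a skirt 56 mm across whose top is 28 mm below this point. x points along the bar to the pointer, a lug on the skirt reaching 43 mm from the axis; z up. Fixed white housing 112 x 112 x 36 mm.
- timer_pull (a joint): How far the larger knob is pulled up, m: 0 fully home, 0.020 at the upper stop. Round it a fixed aluminium collar, 82 mm across, stands 12 mm above the housing. Home, the pointer lug stands in a notch of the collar and cannot turn out of it; above 0.012 the knob turns freely. No spring: about 3 N lifts or pushes it and it stays where it is left.
- timer_turn (a joint): Turn of the larger knob, rad, clockwise from above positive: 0 = middle of the off notch (bar mark, far side of the housing; 0.24 of play either way), +1.22 = middle of the notch marked with two studs (the lug drops in from 0.2 either side), -1.22 = notch with one stud. Range -1.6 to 1.6. Friction 0.04 N m; stays where it is left.
- heat_pointer (a point): Tip of the pointer lug of the smaller dial, to be left alone: same kind of dial at 0.72 of the width (housing 81 x 81 x 36 mm, skirt 40 mm across, bar 36 x 10 mm, top 83 mm above the worktop). The tip is 28 mm from its knob's axis, 42 mm above the worktop; point x points from the axis to the tip, z up.

How it is judged:
By the outcome, as a careful person would: the job done as asked, in the order asked, and still so for the second after the job is handed in, with the robot touching nothing.
It also fails if it takes over 35 s, if anything falls off the work surface, if the arm or the gripper's body presses on something with over 40 N, if the wrist force passes 120 N, or if a joint passes its speed limit or range.

## Working session

There is one attempt and no reset: what is moved stays moved. The work goes in short steps, Python scripts to look and compute and a tool call to move; the robot and the scene stay as the last step left them, time stands still between calls to the robot, and variables do not carry over. Pictures are saved under pics/ and viewed, at most 10 in all, crops included, and the job is handed in when it is done.

Besides the shell and the picture viewer there is one more tool, called after "Call:" as a command line: name --argument value ..., lists and objects as JSON in quotes. move_arm: Moves the arm, as the interface text tells. Its arguments: {"type":"object","properties":{"motion":{"type":"array"},"gripper":{"type":"number"}},"required":["motion"]}

```bash
mkdir -p pics; cat > h.py <<'E'
from workcell import bot
import numpy as np, cv2
def ray(cam,rc):
    m=bot.camera_model(cam);K=np.array(m["K"]);T=np.array(m["world_from_camera"])
    d=T[:3,:3]@np.linalg.solve(K,[rc[1],rc[0],1.]);return T[:3,3],d
def at_z(cam,rc,z):
    o,d=ray(cam,rc);return o+d*(z-o[2])/d[2]
def proj(cam,p):
    m=bot.camera_model(cam);K=np.array(m["K"]);T=np.linalg.inv(np.array(m["world_from_camera"]))
    q=K@(T[:3,:3]@np.array(p)+T[:3,3]);return q[:2]/q[2]
E
python3 - <<'E'
from h import *
np.set_printoptions(precision=4,suppress=True)
for c in("top","side"):
    im=bot.camera(c);cv2.imwrite(f"pics/{c}0.png",im)
    print(c,np.array(bot.camera_model(c)["world_from_camera"])[:3].round(3).tolist(),bot.camera_model(c)["K"][0][0])
    for n in("timer_grip","heat_pointer","timer_pull"):
        for r in bot.cut_out(c,n)[:3]:
            m=r["mask"];print(n,r["score"],r["centre"],m.sum(),at_z(c,r["centre"],0.07))
o=bot.get_obs();print(o["clock"],o["eef_pos"],o["tool_rot"],o["grip_width"])
E
```

```text
top [[-0.121, -0.963, 0.241, 0.329], [-0.993, 0.116, -0.034, 0.069], [0.005, -0.243, -0.97, 0.915]] 460.7406056653069
timer_grip 0.82 [209.0, 270.5] 720 [0.5324 0.1363 0.07  ]
heat_pointer 0.63 [201.1, 402.3] 355 [ 0.5179 -0.1125  0.07  ]
heat_pointer 0.51 [210.2, 273.9] 702 [0.5293 0.1301 0.07  ]
timer_pull 0.76 [212.3, 271.8] 690 [0.5257 0.1344 0.07  ]
side [[-0.952, -0.126, 0.279, 0.274], [-0.306, 0.386, -0.87, 0.8], [0.002, -0.914, -0.406, 0.454]] 514.2605603685707
timer_grip 0.78 [244.2, 299.8] 883 [0.5274 0.1468 0.07  ]
heat_pointer 0.58 [188.9, 347.6] 390 [ 0.5175 -0.0905  0.07  ]
timer_pull 0.88 [245.9, 293.4] 957 [0.5348 0.1549 0.07  ]
0.4 [0.1913 0.4618 0.1949] [ 0.1952  0.9808 -0.0002 -0.    ] 0.08562787864516994
```

View pics/top0.png

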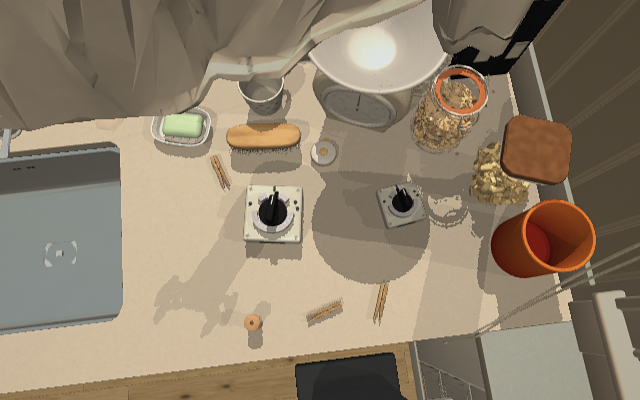

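View pics/side0.png

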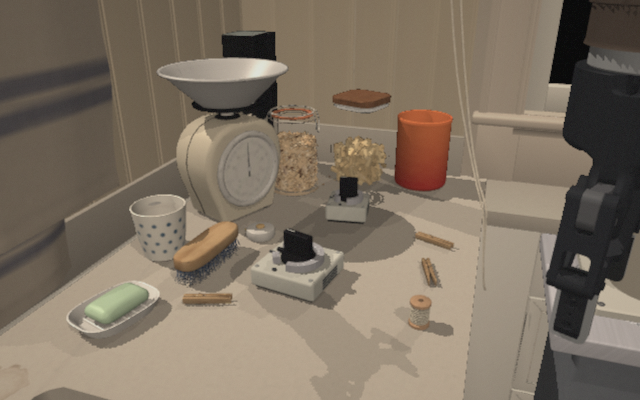

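The top view shows the larger dial at (273,212), with its housing spanning about 245–302 × 186–242, and the smaller dial at (401,205). In the side view they are at (297,262) and (347,200). I'll zoom in for the geometry.

```bash
python3 - <<'E'
from h import *
a=cv2.imread("pics/top0.png")[175:250,230:320];b=cv2.imread("pics/side0.png")[220:305,240:350]
a=cv2.resize(a,(396,330),interpolation=cv2.INTER_CUBIC);b=cv2.resize(b,(396,306),interpolation=cv2.INTER_CUBIC)
b=cv2.copyMakeBorder(b,0,24,0,0,cv2.BORDER_CONSTANT)
cv2.imwrite("pics/crop0.png",np.hstack([a,b]))
E
```

```text
(no output)
```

View pics/crop0.png

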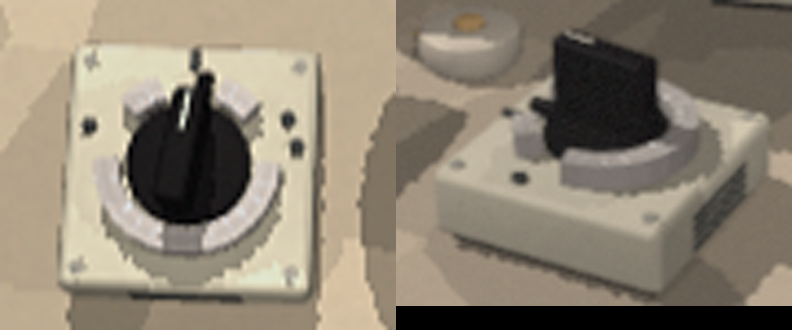

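```bash
python3 - <<'E'
from h import *
np.set_printoptions(precision=4,suppress=True)
f=lambda u,v:((v+.5)/4.4-.5+175,(u+.5)/4.4-.5+230)
g=lambda u,v:((v+.5)/3.6-.5+220,(u-396+.5)/3.6-.5+240)
C=[at_z("top",f(*p),.036) for p in((77,47),(319,52),(311,292),(62,284))]
print(np.array(C),np.mean(C,0),[np.linalg.norm(C[i]-C[i-1]) for i in range(4)])
S=[at_z("side",g(*p),.036) for p in((438,178),(768,118),(660,238))]
print("side",np.array(S), (S[0]+S[1])/2)
for n,p,z in(("lug",(207,76),.046),("mark",(195,58),.036),("stud",(288,120),.036),("stud",(297,148),.036),("one",(89,126),.036),("skirt",(188,163),.045),("barpt",(183,90),.083),("barend",(172,203),.083)):
    print(n,at_z("top",f(*p),z))
for n,p in(("barL",(558,36)),("barR",(655,60))): print(n,at_z("side",g(*p),.083))
E
```

```text
[[0.5941 0.1804 0.036 ]
 [0.5788 0.0725 0.036 ]
 [0.4709 0.088  0.036 ]
 [0.4874 0.1957 0.036 ]] [0.5328 0.1342 0.036 ] [np.float64(0.10773023560564854), np.float64(0.108973761913454), np.float64(0.10899233040836138), np.float64(0.10895117985944035)]
side [[0.5929 0.1865 0.036 ]
 [0.4729 0.0931 0.036 ]
 [0.4873 0.2007 0.036 ]] [0.5329 0.1398 0.036 ]
lug [0.5708 0.123  0.046 ]
mark [0.5826 0.1282 0.036 ]
stud [0.5491 0.0897 0.036 ]
stud [0.5358 0.0871 0.036 ]
one [0.5569 0.1781 0.036 ]
skirt [0.5327 0.1352 0.045 ]
barpt [0.5556 0.1314 0.083 ]
barend [0.5075 0.1406 0.083 ]
barL [0.5583 0.1317 0.083 ]
barR [0.5104 0.1397 0.083 ]
```

The axis is at about (0.533, 0.136). Off points at −8°, the bar at about −10°, and the studs sit to its right, which is the clockwise side. First I'll move above the knob and align.

Call:
move_arm --motion '[{"x": -4, "y": -1.5, "yaw": -1}, {"x": -8, "y": -3, "yaw": -2}, {"x": -12, "y": -4.6, "yaw": -4}, {"x": -16, "y": -6.2, "yaw": -5}, {"x": -20, "y": -7.7, "yaw": -6}, {"x": -24, "y": -9.3, "z": 1, "yaw": -7}, {"x": -28, "y": -10.8, "z": 2, "yaw": -8}, {"x": -32, "y": -12.4, "z": 3, "yaw": -9}, {"x": -36, "y": -13.9, "z": 4, "yaw": -10}, {"x": -40, "y": -15.5, "z": 5, "yaw": -11}, {"x": -42.5, "y": -16.4, "z": 6, "yaw": -12}, {"x": -44, "y": -17, "z": 7, "yaw": -12.5}, {"x": -44, "y": -17, "z": 7, "yaw": -12.5}, {"x": -44, "y": -17, "z": 7, "yaw": -12.5}]' --gripper 1

```text
invalid input at $.motion[0]: expected keys x, y, z, yaw
```

```bash
python3 - <<'E'
from h import *
np.set_printoptions(precision=4,suppress=True)
o=bot.get_obs();print(o["clock"],o["eef_pos"],o["tool_rot"],o["joint_pos"])
t=bot.camera("top");s=bot.camera("side")
a=cv2.resize(t[140:260,200:360],(400,300),interpolation=cv2.INTER_CUBIC);b=cv2.resize(s[150:300,220:420],(400,300),interpolation=cv2.INTER_CUBIC)
cv2.imwrite("pics/c1.png",np.hstack([a,b]))
E
```

```text
0.4 [0.1913 0.4618 0.1949] [ 0.1952  0.9808 -0.0002 -0.    ] [1.178  0.2408 0.0048 1.3352 0.     1.5708]
```

View pics/c1.png

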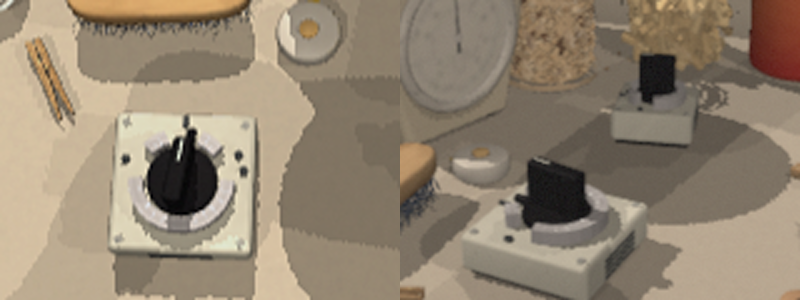

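The move was refused because every row needs all four keys, so the picture shows an unchanged scene with the dial still in the off notch. I'll send it again with complete rows.

Call:
move_arm --motion '[{"x": -4, "y": -1.5, "z": 0, "yaw": -1}, {"x": -8, "y": -3, "z": 0, "yaw": -2}, {"x": -12, "y": -4.6, "z": 0, "yaw": -4}, {"x": -16, "y": -6.2, "z": 0, "yaw": -5}, {"x": -20, "y": -7.7, "z": 0, "yaw": -6}, {"x": -24, "y": -9.3, "z": 1, "yaw": -7}, {"x": -28, "y": -10.8, "z": 2, "yaw": -8}, {"x": -32, "y": -12.4, "z": 3, "yaw": -9}, {"x": -36, "y": -13.9, "z": 4, "yaw": -10}, {"x": -40, "y": -15.5, "z": 5, "yaw": -11}, {"x": -42.5, "y": -16.4, "z": 6, "yaw": -12}, {"x": -44, "y": -17, "z": 7, "yaw": -12.5}, {"x": -44, "y": -17, "z": 7, "yaw": -12.5}, {"x": -44, "y": -17, "z": 7, "yaw": -12.5}]' --gripper 1

```text
clock: 2.25
eef_pos: [0.5322, 0.1371, 0.1252]
tool_rot: [0.087, 0.996, 0.0, -0.0]
ft_force: [0.9, 0.5, -0.9]
grip_width: 0.0854
grasp_force: 0.0
```

```bash
python3 - <<'E'
from h import *
np.set_printoptions(precision=4,suppress=True)
o=bot.get_obs();print(o["clock"],o["eef_pos"],o["tool_rot"],o["joint_pos"],o["ft_force"])
t=bot.camera("top");s=bot.camera("side")
a=cv2.resize(t[140:260,200:360],(400,300),interpolation=cv2.INTER_CUBIC);b=cv2.resize(s[150:300,220:420],(400,300),interpolation=cv2.INTER_CUBIC)
cv2.imwrite("pics/c2.png",np.hstack([a,b]))
E
```

```text
2.25 [0.5322 0.1371 0.1252] [ 0.0868  0.9962  0.0001 -0.0002] [0.2519 0.3769 0.0099 1.2041 0.0004 0.4258] [ 0.903   0.5335 -0.8672]
```

View pics/c2.png

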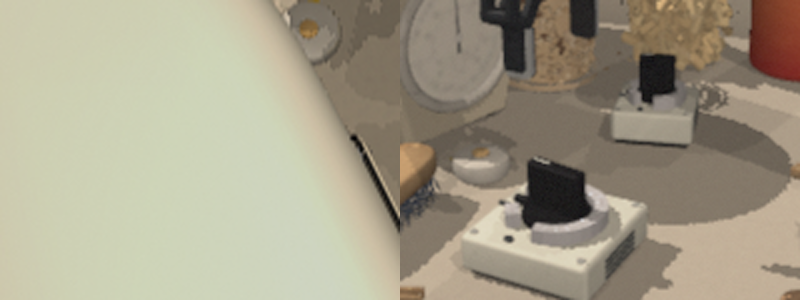

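The arm blocks the top view. In the side view the open fingers are above the dial, at about (515,50) and (585,10) in the crop. The pose matches the plan, so I'll descend and then close.

Call:
move_arm --motion '[{"x": -0.1, "y": -0.1, "z": 1, "yaw": 0}, {"x": -0.1, "y": -0.1, "z": 2.5, "yaw": 0}, {"x": -0.1, "y": -0.1, "z": 4, "yaw": 0}, {"x": -0.1, "y": -0.1, "z": 5.2, "yaw": 0}, {"x": -0.1, "y": -0.1, "z": 6.2, "yaw": 0}, {"x": -0.1, "y": -0.1, "z": 6.9, "yaw": 0}, {"x": -0.1, "y": -0.1, "z": 6.9, "yaw": 0}, {"x": -0.1, "y": -0.1, "z": 6.9, "yaw": 0}]' --gripper 1

```text
clock: 3.35
eef_pos: [0.534, 0.1354, 0.0564]
tool_rot: [0.087, 0.996, 0.0, 0.0]
ft_force: [0.2, 0.7, 0.2]
grip_width: 0.0854
grasp_force: 0.0
```

Call:
move_arm --motion '[{"x": 0, "y": 0, "z": 0, "yaw": 0}, {"x": 0, "y": 0, "z": 0, "yaw": 0}, {"x": 0, "y": 0, "z": 0, "yaw": 0}, {"x": 0, "y": 0, "z": 0, "yaw": 0}, {"x": 0, "y": 0, "z": 0, "yaw": 0}, {"x": 0, "y": 0, "z": 0, "yaw": 0}, {"x": 0, "y": 0, "z": 0, "yaw": 0}, {"x": 0, "y": 0, "z": 0, "yaw": 0}]' --gripper -1

```text
clock: 4.35
eef_pos: [0.5336, 0.1353, 0.056]
tool_rot: [0.087, 0.996, 0.0, -0.0]
ft_force: [-0.5, 0.1, 0.5]
grip_width: 0.0
grasp_force: 0.0
```

```bash
python3 - <<'E'
from h import *
np.set_printoptions(precision=4,suppress=True)
o=bot.get_obs();print({k:np.round(o[k],4) for k in("clock","eef_pos","tool_rot","grip_width","grasp_force","ft_force","ft_torque")})
s=bot.camera("side")
cv2.imwrite("pics/c3.png",cv2.resize(s[170:310,210:390],(720,560),interpolation=cv2.INTER_CUBIC))
E
```

```text
{'clock': np.float64(4.35), 'eef_pos': array([0.5336, 0.1353, 0.056 ]), 'tool_rot': array([ 0.0872,  0.9962,  0.    , -0.    ]), 'grip_width': np.float64(0.0), 'grasp_force': np.float64(0.0), 'ft_force': array([-0.4815,  0.0563,  0.4508]), 'ft_torque': array([-0.0311, -0.051 ,  0.0378])}
```

View pics/c3.png

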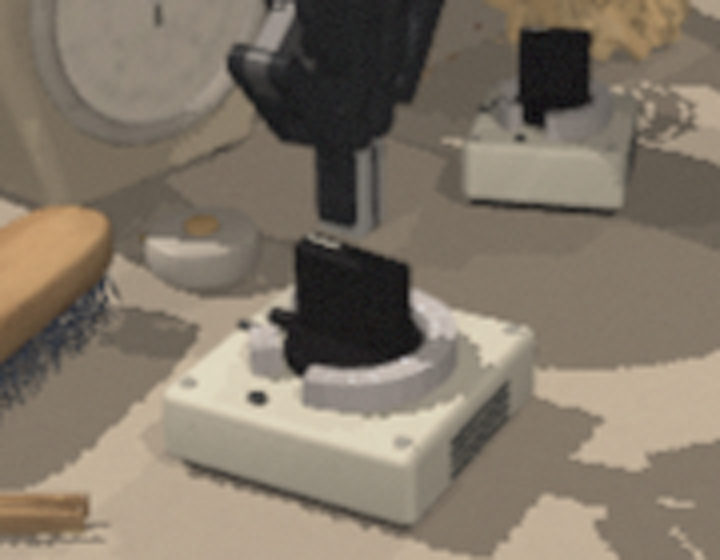

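```bash
python3 - <<'E'
from h import *
np.set_printoptions(precision=4,suppress=True)
o=bot.get_obs();e=o["eef_pos"]
print("tcp->side px (col,row)",proj("side",e),"seen 297.5,227")
print("grip pt",proj("side",[.533,.136,.073]),"bar top",proj("side",[.533,.136,.083]))
print("work floor under", proj("side",[.533,.136,0]))
for z in (.056,.08,.1): print(z,at_z("side",(227,297.5),z))
print(at_z("side",(190,342),.036))
t=bot.camera("top");cv2.imwrite("pics/t4.png",cv2.resize(t[100:300,160:420],(780,600)))
E
```

```text
tcp->side px (col,row) [298.822  248.0628] seen 297.5,227
grip pt [298.8067 238.8158] bar top [298.6761 233.1397]
work floor under [299.7219 278.5774]
0.056 [0.5618 0.067  0.056 ]
0.08 [0.5444 0.1113 0.08  ]
0.1 [0.53   0.1481 0.1   ]
[ 0.5486 -0.1599  0.036 ]
```

View pics/t4.png

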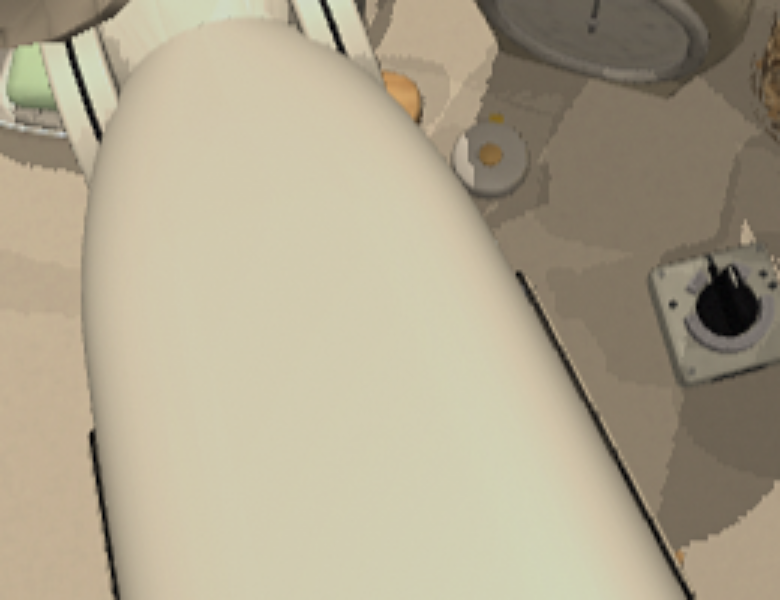

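The side picture shows the shut fingertips at crop (350,228), about 21 px above where the reported TCP should appear. The top view is blocked by the arm. I'll compare the start picture the same way.

```bash
python3 - <<'E'
from h import *
np.set_printoptions(precision=4,suppress=True)
# start pose: finger tips open, y axis 67.5deg, +-0.0425..0.057, z 0.195+0.013
a=np.radians(67.5);u=np.array([np.cos(a),np.sin(a),0])
for s in(-.05,0,.05):
    print("start",s,proj("side",np.array([.1913,.4618,.208])+s*u))
a=np.radians(80);u=np.array([np.cos(a),np.sin(a),0])
for s in(-.05,.05): print("hover",s,proj("side",np.array([.5322,.1371,.138])+s*u))
im=cv2.imread("pics/side0.png")
cv2.imwrite("pics/c5.png",np.hstack([cv2.resize(im[200:380,530:640],(367,600)),cv2.resize(bot.camera("side")[100:300,220:354],(402,600))]))
E
```

```text
start -0.05 [597.9292 313.9162]
start 0 [578.5382 345.8647]
start 0.05 [555.1299 384.4323]
hover -0.05 [314.2747 189.9399]
hover 0.05 [280.2985 213.7171]
```

View pics/c5.png

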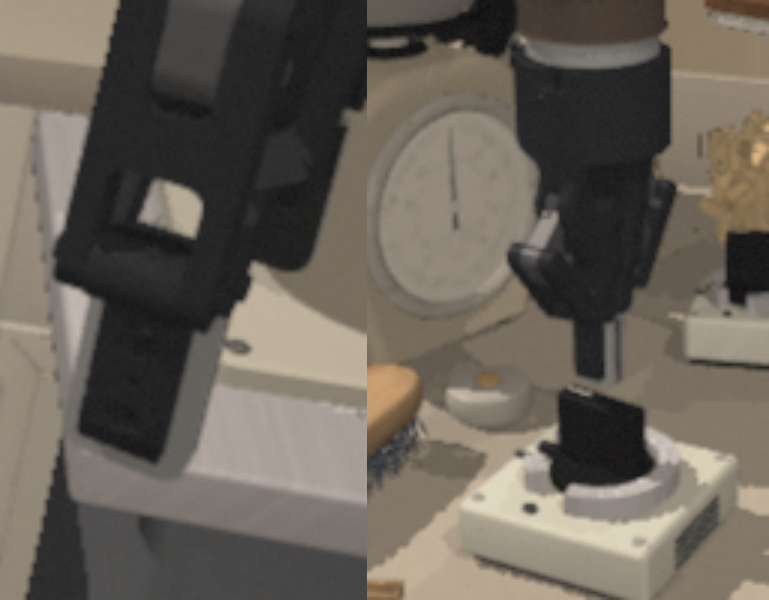

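```bash
python3 - <<'E'
from h import *
from scipy.optimize import least_squares
np.set_printoptions(precision=4,suppress=True)
U=lambda d:np.array([np.cos(np.radians(d)),np.sin(np.radians(d)),0])
P=[(np.array([.1913,.4618,.208])+.05*U(67.5),(569,338)),(np.array([.5322,.1371,.138])+.05*U(80),(279,186)),(np.array([.5322,.1371,.138])-.05*U(80),(311.5,167.5)),(np.array([.5336,.1353,.056]),(297.5,227))]
for idx in([0],[1,2],[3],range(4)):
    f=lambda d:np.hstack([proj("side",P[i][0]+d)-P[i][1] for i in idx])
    if len(idx)>1:
        r=least_squares(f,[0,0,0]);print(list(idx),r.x,r.fun)
    g=lambda d:np.hstack([proj("side",P[i][0]+[0,0,d[0]])-P[i][1] for i in idx])
    r=least_squares(g,[0]);print(list(idx),"z only",r.x,r.fun)
o=bot.get_obs();print(o["joint_pos"])
E
```

```text
[0] z only [0.0382] [-2.7239 -0.6449]
[1, 2] [ 0.0281 -0.065   0.0131] [ 0.345   0.5573 -0.3801 -0.6139]
[1, 2] z only [0.0407] [ 0.2833  1.4748  2.5624 -1.6451]
[3] z only [0.0373] [ 0.8377 -0.0194]
[0, 1, 2, 3] [-0.0003  0.0055  0.042 ] [-0.0655  0.037  -1.0428  2.0827  1.6057 -1.2449 -0.2775 -1.1594]
[0, 1, 2, 3] z only [0.0388] [-2.5467 -1.3931  0.3316  2.7236  2.5725 -0.5014  0.8179 -0.8703]
[ 0.2483  0.4364 -0.0924  1.042   0.      0.4229]
```

All four observations agree: the real fingertips are about 38 mm higher than the reported TCP, with no lateral offset worth noting. That puts them at about z 0.094, so they closed above the bar (top 0.083). I'll open, go down 3.6 cm more and then close.

Call:
move_arm --motion '[{"x": 0, "y": 0, "z": 0, "yaw": 0}, {"x": 0, "y": 0, "z": 0, "yaw": 0}, {"x": 0, "y": 0, "z": 0, "yaw": 0}, {"x": 0, "y": 0, "z": 0, "yaw": 0}, {"x": 0, "y": 0, "z": 0, "yaw": 0}, {"x": 0, "y": 0, "z": 0, "yaw": 0}, {"x": 0, "y": 0, "z": 0.6, "yaw": 0}, {"x": 0, "y": 0, "z": 1.2, "yaw": 0}, {"x": 0, "y": 0, "z": 1.8, "yaw": 0}, {"x": 0, "y": 0, "z": 2.4, "yaw": 0}, {"x": 0, "y": 0, "z": 3, "yaw": 0}, {"x": 0, "y": 0, "z": 3.6, "yaw": 0}, {"x": 0, "y": 0, "z": 3.6, "yaw": 0}, {"x": 0, "y": 0, "z": 3.6, "yaw": 0}]' --gripper 1

```text
clock: 6.25
eef_pos: [0.5338, 0.1353, 0.0201]
tool_rot: [0.087, 0.996, 0.0, 0.0]
ft_force: [-0.3, 0.3, 0.0]
grip_width: 0.0854
grasp_force: 0.0
```

Call:
move_arm --motion '[{"x": 0, "y": 0, "z": 0, "yaw": 0}, {"x": 0, "y": 0, "z": 0, "yaw": 0}, {"x": 0, "y": 0, "z": 0, "yaw": 0}, {"x": 0, "y": 0, "z": 0, "yaw": 0}, {"x": 0, "y": 0, "z": 0, "yaw": 0}, {"x": 0, "y": 0, "z": 0, "yaw": 0}, {"x": 0, "y": 0, "z": 0, "yaw": 0}, {"x": 0, "y": 0, "z": 0, "yaw": 0}]' --gripper -1

```text
clock: 7.25
eef_pos: [0.5335, 0.1368, 0.0204]
tool_rot: [0.087, 0.996, 0.001, -0.0]
ft_force: [-2.0, 4.4, 1.5]
grip_width: 0.013
grasp_force: 60.5
```

```bash
python3 - <<'E'
from h import *
np.set_printoptions(precision=4,suppress=True)
o=bot.get_obs();print({k:np.round(o[k],4) for k in("clock","eef_pos","tool_rot","grip_width","grasp_force","ft_force","ft_torque")})
s=bot.camera("side")
cv2.imwrite("pics/c6.png",cv2.resize(s[190:300,220:370],(600,440),interpolation=cv2.INTER_CUBIC))
E
```

```text
{'clock': np.float64(7.25), 'eef_pos': array([0.5335, 0.1368, 0.0204]), 'tool_rot': array([ 0.0867,  0.9962,  0.0014, -0.0001]), 'grip_width': np.float64(0.013), 'grasp_force': np.float64(60.5128), 'ft_force': array([-2.0418,  4.3895,  1.5293]), 'ft_torque': array([ 1.0052,  0.3274, -0.0412])}
```

View pics/c6.png

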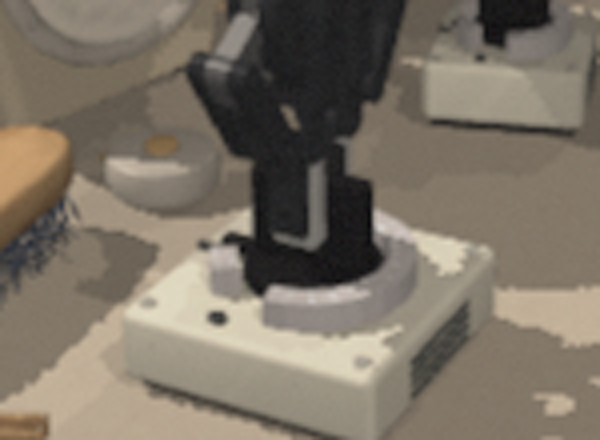

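The pads hold the bar: opening 13 mm, 60 N, and in the crop they overlap it at about (290,210). Next I'll ease the small side load and lift straight up.

Call:
move_arm --motion '[{"x": 0, "y": 0.15, "z": 0, "yaw": 0}, {"x": 0, "y": 0.15, "z": -0.4, "yaw": 0}, {"x": 0, "y": 0.15, "z": -0.8, "yaw": 0}, {"x": 0, "y": 0.15, "z": -1.2, "yaw": 0}, {"x": 0, "y": 0.15, "z": -1.6, "yaw": 0}, {"x": 0, "y": 0.15, "z": -1.7, "yaw": 0}, {"x": 0, "y": 0.15, "z": -1.7, "yaw": 0}, {"x": 0, "y": 0.15, "z": -1.7, "yaw": 0}]' --gripper -1

```text
clock: 8.3
eef_pos: [0.5336, 0.1368, 0.0372]
tool_rot: [0.087, 0.996, 0.0, -0.0]
ft_force: [-3.3, 3.1, 0.5]
grip_width: 0.0129
grasp_force: 60.0
```

```bash
python3 - <<'E'
from h import *
np.set_printoptions(precision=4,suppress=True)
o=bot.get_obs();print({k:np.round(o[k],4) for k in("clock","eef_pos","tool_rot","grip_width","grasp_force","ft_force","ft_torque")})
s=bot.camera("side")
cv2.imwrite("pics/c7.png",cv2.resize(s[190:300,220:370],(600,440),interpolation=cv2.INTER_CUBIC))
E
```

```text
{'clock': np.float64(8.3), 'eef_pos': array([0.5336, 0.1368, 0.0372]), 'tool_rot': array([ 0.0872,  0.9962,  0.0001, -0.0002]), 'grip_width': np.float64(0.0129), 'grasp_force': np.float64(59.9632), 'ft_force': array([-3.2934,  3.0792,  0.4964]), 'ft_torque': array([0.7096, 0.5775, 0.0286])}
```

View pics/c7.png

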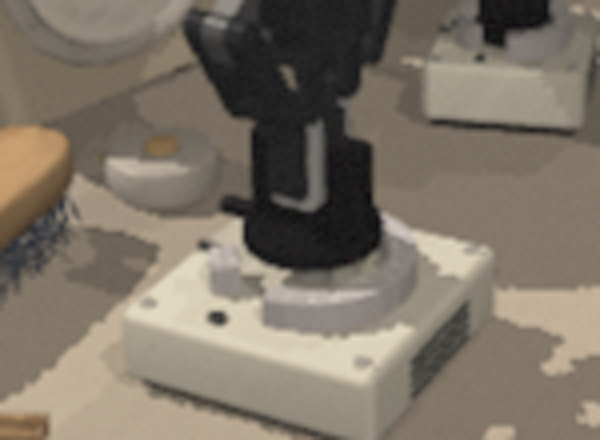

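The knob has come up with the grip (skirt and lug above the collar, lug at (232,205)), and reported z rose 17 mm. That uses up my ten pictures, so from here I'll rely on readings. Next is the first half of the turn.

Call:
move_arm --motion '[{"x": 0, "y": 0, "z": 0, "yaw": 6}, {"x": 0, "y": 0, "z": 0, "yaw": 13}, {"x": 0, "y": 0, "z": 0, "yaw": 20}, {"x": 0, "y": 0, "z": 0, "yaw": 27}, {"x": 0, "y": 0, "z": 0, "yaw": 34}, {"x": 0, "y": 0, "z": 0, "yaw": 34}, {"x": 0, "y": 0, "z": 0, "yaw": 34}]' --gripper -1

```text
clock: 9.22
eef_pos: [0.5334, 0.1366, 0.0371]
tool_rot: [0.374, 0.927, -0.0, -0.0]
ft_force: [-4.6, 3.2, 3.3]
grip_width: 0.0127
grasp_force: 60.4
```

Call:
move_arm --motion '[{"x": 0, "y": 0, "z": 0, "yaw": 7}, {"x": 0, "y": 0, "z": 0, "yaw": 14}, {"x": 0, "y": 0, "z": 0, "yaw": 21}, {"x": 0, "y": 0, "z": 0, "yaw": 28}, {"x": 0, "y": 0, "z": 0, "yaw": 34}, {"x": 0, "y": 0, "z": 0, "yaw": 34}, {"x": 0, "y": 0, "z": 0, "yaw": 34}]' --gripper -1

```text
clock: 10.1
eef_pos: [0.5332, 0.1366, 0.037]
tool_rot: [0.629, 0.778, -0.001, -0.0]
ft_force: [-4.1, 2.5, 1.2]
grip_width: 0.0129
grasp_force: 60.4
```

```bash
python3 - <<'E'
from h import *
np.set_printoptions(precision=4,suppress=True)
o=bot.get_obs();print({k:np.round(o[k],4) for k in("clock","eef_pos","tool_rot","grip_width","grasp_force","ft_force","ft_torque","joint_pos")})
q=o["tool_rot"];print("bar deg",2*np.degrees(np.arctan2(q[1],q[0]))-180)
E
```

```text
{'clock': np.float64(10.1), 'eef_pos': array([0.5332, 0.1366, 0.037 ]), 'tool_rot': array([ 0.6287,  0.7776, -0.0005, -0.0004]), 'grip_width': np.float64(0.0129), 'grasp_force': np.float64(60.447), 'ft_force': array([-4.0839,  2.5415,  1.2403]), 'ft_torque': array([ 0.4804,  1.0425, -0.0464]), 'joint_pos': array([ 0.2507,  0.4568, -0.1155,  0.9999,  0.    ,  1.6106])}
bar deg -77.91189131883003
```

The bar is at −77.9° (target −78.2°), so I'll push it down.

Call:
move_arm --motion '[{"x": 0, "y": 0, "z": 0.4, "yaw": 0}, {"x": 0, "y": 0, "z": 0.8, "yaw": 0}, {"x": 0, "y": 0, "z": 1.2, "yaw": 0}, {"x": 0, "y": 0, "z": 1.6, "yaw": 0}, {"x": 0, "y": 0, "z": 1.7, "yaw": 0}, {"x": 0, "y": 0, "z": 1.8, "yaw": 0}, {"x": 0, "y": 0, "z": 1.8, "yaw": 0}]' --gripper -1

```text
clock: 10.98
eef_pos: [0.5332, 0.1366, 0.0203]
tool_rot: [0.629, 0.778, -0.0, -0.0]
ft_force: [-7.1, 1.7, 9.3]
grip_width: 0.0134
grasp_force: 61.7
```

Call:
move_arm --motion '[{"x": 0, "y": 0, "z": 0.1, "yaw": 0}, {"x": 0, "y": 0, "z": 0.1, "yaw": 0}, {"x": 0, "y": 0, "z": 0.1, "yaw": 0}]' --gripper -1

```text
clock: 11.35
eef_pos: [0.5333, 0.1366, 0.0202]
tool_rot: [0.629, 0.778, -0.0, 0.0]
ft_force: [-9.4, 1.5, 14.2]
grip_width: 0.013
grasp_force: 62.5
```

It's firmly on the stop: the force rose to 14 N with no further travel. I'll relax, open, rise, and move aside so the cameras can see the dial.

Call:
move_arm --motion '[{"x": 0, "y": 0, "z": -0.2, "yaw": 0}, {"x": 0, "y": 0, "z": -0.2, "yaw": 0}, {"x": 0, "y": 0, "z": -0.2, "yaw": 0}, {"x": 0, "y": 0, "z": -0.2, "yaw": 0}, {"x": 0, "y": 0, "z": -0.2, "yaw": 0}, {"x": 0, "y": 0, "z": -0.2, "yaw": 0}, {"x": 0, "y": 0, "z": -0.2, "yaw": 0}, {"x": 0, "y": 0, "z": -0.2, "yaw": 0}]' --gripper 1

```text
clock: 12.35
eef_pos: [0.5339, 0.1368, 0.02]
tool_rot: [0.629, 0.777, -0.0, -0.0]
ft_force: [0.3, 0.5, -0.6]
grip_width: 0.0856
grasp_force: 0.0
```

Call:
move_arm --motion '[{"x": 0, "y": 0, "z": -1, "yaw": 0}, {"x": 0, "y": 0, "z": -3, "yaw": 0}, {"x": 0, "y": 0, "z": -5, "yaw": 0}, {"x": 0, "y": 0, "z": -8, "yaw": 0}, {"x": 0, "y": 0, "z": -11, "yaw": 0}, {"x": 0, "y": 0, "z": -14, "yaw": 0}, {"x": 0, "y": 0, "z": -17, "yaw": 0}, {"x": 0, "y": 0, "z": -17, "yaw": 0}]' --gripper 1

```text
clock: 13.35
eef_pos: [0.5359, 0.1373, 0.1937]
tool_rot: [0.629, 0.777, 0.003, 0.002]
ft_force: [0.5, -0.0, -0.7]
grip_width: 0.0853
grasp_force: 0.0
```

Call:
move_arm --motion '[{"x": 3, "y": -2, "z": 0, "yaw": 0}, {"x": 7, "y": -5, "z": 0, "yaw": 0}, {"x": 11, "y": -8, "z": 0, "yaw": 0}, {"x": 15, "y": -10.5, "z": 0, "yaw": 0}, {"x": 19, "y": -13, "z": 0, "yaw": 0}, {"x": 23, "y": -16, "z": 0, "yaw": 0}, {"x": 27, "y": -19, "z": 0, "yaw": 0}, {"x": 31, "y": -21.5, "z": 0, "yaw": 0}, {"x": 35, "y": -24, "z": 0, "yaw": 0}, {"x": 38, "y": -26, "z": 0, "yaw": 0}, {"x": 39, "y": -27, "z": 0, "yaw": 0}, {"x": 39, "y": -27, "z": 0, "yaw": 0}, {"x": 39, "y": -27, "z": 0, "yaw": 0}]' --gripper 1

```text
clock: 14.98
eef_pos: [0.1894, 0.4612, 0.1898]
tool_rot: [0.63, 0.777, -0.0, 0.0]
ft_force: [0.4, -0.3, -0.1]
grip_width: 0.0859
grasp_force: 0.0
```

```bash
python3 - <<'E'
from h import *
np.set_printoptions(precision=4,suppress=True)
o=bot.get_obs();print(o["clock"],o["eef_pos"])
A=np.array([.533,.136,0])
def dark(im,cam):
    # dark pixels (knob) near dial, within housing hull
    c=np.round(proj(cam,A+[0,0,.06])).astype(int)
    m=np.zeros(im.shape[:2],np.uint8);m[c[1]-26:c[1]+26,c[0]-32:c[0]+32]=1
    d=((im.max(2)<50)&(m>0)).astype(np.uint8)
    n,l,st,_=cv2.connectedComponentsWithStats(d,connectivity=8);k=1+np.argmax(st[1:,4]);return l==k,st[k]
def model(cam,turn,pull):
    a=np.radians(-8.2)-turn;m=np.zeros((400,640),np.uint8)
    R=np.array([[np.cos(a),-np.sin(a),0],[np.sin(a),np.cos(a),0],[0,0,1]])
    def hull(P):
        q=np.array([proj(cam,A+R@np.array(p)+[0,0,pull])for p in P],np.float32)
        cv2.fillConvexPoly(m,np.round(cv2.convexHull(q)*16).astype(np.int32),1,shift=4)
    t=np.linspace(0,2*np.pi,40)
    hull([(x,y,z)for x in(-.025,.025)for y in(-.007,.007)for z in(.045,.083)])
    hull([(.028*np.cos(b),.028*np.sin(b),z)for b in t for z in(.040,.045)])
    hull([(x,y,z)for x in(.02,.043)for y in(-.004,.004)for z in(.038,.045)])
    return m>0
for tag,ims in(("before",{c:cv2.imread(f"pics/{c}0.png") for c in("top","side")}),("after",{c:bot.camera(c) for c in("top","side")})):
    for c in("top","side"):
        d,st=dark(ims[c],c);res=[]
        for turn in np.arange(-1.5,1.51,.1):
            for pull in(0,.004,.008,.012,.016):
                m=model(c,turn,pull);res.append(((m&d).sum()/(m|d).sum(),round(turn,2),pull))
        res.sort(reverse=True);print(tag,c,st,[(round(float(a),3),float(b),p) for a,b,p in res[:5]])
    if tag=="after":
        cv2.imwrite("pics/top9.png",ims["top"])
# heat dial changed?
b=cv2.imread("pics/top0.png");a=cv2.imread("pics/top9.png")
h=np.abs(b.astype(int)-a)[180:230,375:428].max(2);print("heat diff",h.mean(),(h>40).sum())
h=np.abs(b.astype(int)-a)[180:245,240:306].max(2);print("timer diff",h.mean(),(h>40).sum())
E
```

```text
14.975 [0.1894 0.4612 0.1898]Traceback (most recent call last):
  File "<stdin>", line 27, in <module>
  File "<stdin>", line 19, in model
  File "<stdin>", line 15, in hull
  File "h.py", line 9, in proj
    m=bot.camera_model(cam);K=np.array(m["K"]);T=np.linalg.inv(np.array(m["world_from_camera"]))
ValueError: time passes only in moves, steps and waits
```

```bash
python3 - <<'E'
from h import *
CM={c:bot.camera_model(c) for c in("top","side")}
def proj(cam,p):
    m=CM[cam];T=np.linalg.inv(np.array(m["world_from_camera"]))
    q=np.array(m["K"])@(T[:3,:3]@np.array(p)+T[:3,3]);return q[:2]/q[2]
A=np.array([.533,.136,0])
def dark(im,cam):
    c=np.round(proj(cam,A+[0,0,.06])).astype(int)
    m=np.zeros(im.shape[:2],np.uint8);m[c[1]-26:c[1]+26,c[0]-32:c[0]+32]=1
    d=((im.max(2)<50)&(m>0)).astype(np.uint8)
    n,l,st,_=cv2.connectedComponentsWithStats(d,connectivity=8);k=1+np.argmax(st[1:,4]);return l==k,st[k]
def model(cam,turn,pull):
    a=np.radians(-8.2)-turn;m=np.zeros((400,640),np.uint8)
    R=np.array([[np.cos(a),-np.sin(a),0],[np.sin(a),np.cos(a),0],[0,0,1]])
    def hull(P):
        q=np.array([proj(cam,A+R@np.array(p)+[0,0,pull])for p in P],np.float32)
        cv2.fillConvexPoly(m,np.round(cv2.convexHull(q)*16).astype(np.int32),1,shift=4)
    t=np.linspace(0,2*np.pi,24)
    hull([(x,y,z)for x in(-.025,.025)for y in(-.007,.007)for z in(.045,.083)])
    hull([(.028*np.cos(b),.028*np.sin(b),z)for b in t for z in(.040,.045)])
    hull([(x,y,z)for x in(.02,.043)for y in(-.004,.004)for z in(.038,.045)])
    return m>0
new={c:bot.camera(c) for c in("top","side")};old={c:cv2.imread(f"pics/{c}0.png") for c in("top","side")}
for tag,ims in(("before",old),("after",new)):
    for c in("top","side"):
        d,st=dark(ims[c],c);res=[]
        for turn in np.arange(-1.5,1.51,.1):
            for pull in(0,.004,.008,.012,.016):
                m=model(c,turn,pull);res.append((round(float((m&d).sum()/(m|d).sum()),3),round(float(turn),2),pull))
        res.sort(reverse=True);print(tag,c,st,res[:5])
for n,s in(("heat",np.s_[180:230,375:428]),("timer",np.s_[180:245,240:306])):
    h=np.abs(old["top"][s].astype(int)-new["top"][s]).max(2);print(n,h.mean(),(h>40).sum())
E
```

```text
before top [259 192  28  34 625] [(0.836, 0.1, 0), (0.83, 0.2, 0), (0.825, 0.2, 0.004), (0.821, 0.1, 0.004), (0.82, 0.2, 0.008)]
before side [278 230  37  33 848] [(0.722, 0.3, 0), (0.719, 0.2, 0), (0.712, 0.4, 0), (0.705, 0.5, 0.004), (0.703, 0.4, 0.004)]
after top [258 199  36  27 602] [(0.802, 1.2, 0), (0.801, 1.3, 0), (0.797, 1.1, 0), (0.796, 1.3, 0.004), (0.796, 1.2, 0.008)]
after side [282 227  34  36 605] [(0.693, 1.2, 0), (0.678, 1.1, 0), (0.677, 1.2, 0.004), (0.677, 1.0, 0), (0.674, 1.1, 0.004)]
heat 1.0377358490566038 0
timer 9.717715617715617 276
```

Both cameras fit best at turn 1.2 and pull 0, and the smaller dial hasn't changed. The arm is clear, so I'm handing in.

```bash
python3 -c "
from workcell import bot
print(bot.job_done())"
```

```text
the job is handed in; nothing more can be done
None
```

The drying timer was lifted, turned clockwise to the two-stud notch (about 1.2 rad), pushed home against its stop and released, with the smaller dial unchanged; the job was handed in at about 15 s, and no verdict came back.

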